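# Level the balance's base until it no longer rocks

## Task

The levelling base under the small balance stands low at its front and rocks, because its two front levelling screws are wound in by different amounts. Turn the two black levelling wheels until the base stands level and all four feet carry a fair share of the weight, so that it no longer rocks. Do not press the base down hard, haul it up or push it out of its place, and leave the other things on the table alone.

Things in the scene. Friction and masses are not known exactly. Their poses are not given: they have to be found in the camera images.
- base: grey cast levelling base, loose, 4.4 kg with the flat balance fixed on it: plate 14 mm thick, 198 mm deep (x), 232 mm wide (y) over its round corner lugs. Origin under its centre, level with the rear feet's undersides; +x runs from the front (wheels' side) to the rear, z up; upper face at z = 44 mm. Rubber feet (24 N per mm) at x = -75 (front, on screws) and +75 mm (rear, fixed), y = +-92 mm
- wheel_left_grip (a point): black knurled levelling wheel, upright cylinder 36 mm in diameter, 30 mm tall, on the left (+y of the base) front lug. This point: on its axis, 12 mm below its top, 27 mm above the plate. Clockwise seen from above drives its foot down (13 mm per turn, 2.07 mm per rad); the wheel keeps its height on the plate. Friction about 0.08 N m. It must turn about 1.2 to 2.6 rad, each differently
- wheel_right_grip (a point): black knurled levelling wheel, upright cylinder 36 mm in diameter, 30 mm tall, on the right (-y of the base) front lug. This point: on its axis, 12 mm below its top, 27 mm above the plate. Clockwise seen from above drives its foot down (13 mm per turn, 2.07 mm per rad); the wheel keeps its height on the plate. Friction about 0.08 N m. It must turn about 1.2 to 2.6 rad, each differently
- rear_corner_left (a point): top centre of the bolt head on the left (+y) rear lug, 6 mm above the plate; in a level base 21 mm lower than the wheels' points. The centre of mass lies a little behind the plate's middle: both rear feet stay down, and the front rests on the longer front foot while the other hangs free. Once the other touches, about 0.6 rad more loads it fairly (0.3 to 0.9 rad will do)
- rear_corner_right (a point): top centre of the bolt head on the right (-y) rear lug, 6 mm above the plate; in a level base 21 mm lower than the wheels' points. A gripped wheel whose foot pushes on the table rises with its corner, up to 2.1 mm per rad: rise with it, guided by the vertical force on the tool, or the gripper pins the base down and the foot is overloaded
- dropper_a: small brown dropper bottle with rubber bulb, 33x33x94 mm, a bystander; origin under its centre
- dropper_b: small brown dropper bottle with rubber bulb, 31x31x90 mm, a bystander; origin under its centre
- matchbox: matchbox, 35x52x15 mm, a bystander; origin under its centre
- tape_roll: small roll of white tape, 37x42x18 mm, a bystander; origin under its centre
- dish: white porcelain evaporating dish, 72x68x29 mm, a bystander; origin under its centre
- petri: clear petri dish, 60x60x14 mm, a bystander; origin under its centre

How it is judged (in metres and radians):
At the end, for the whole second after the job is handed in: The base stands level within 0.012 rad (1.8 mm from front to rear), each of its four feet presses on the table with more than 2 N, and it is at rest within 30 mm of where it stood (contact force between each of front_foot_left_c0, front_foot_right_c0, rear_foot_left_c0, rear_foot_right_c0 and anything else above 2 N and angle between base's own z axis and vertical below 0.012 rad and linear speed of base below 0.01 m/s and angular speed of base below 0.05 rad/s and distance of base from where it was at the start of the episode below 0.03 m); the robot touches nothing.
It fails at once if a foot of the base is pressed on the table with more than 32 N (contact force between any of front_foot_left_c0, front_foot_right_c0, rear_foot_left_c0, rear_foot_right_c0 and anything else above 32 N).
It fails at once if the base is pushed or lifted more than 30 mm from where it stood (distance of base from where it was at the start of the episode above 0.03 m).
It fails at once if a bystander is moved by more than 20 mm (distance of any of dropper_a, dropper_b, matchbox, tape_roll, dish, petri from where it was at the start of the episode above 0.02 m).
It also fails if it takes over 72 s, if anything falls off the work surface, if the arm or the gripper's body presses on something with over 40 N, if the wrist force passes 120 N, or if a joint passes its speed limit or range.

## Robot

A 6-joint arm with a two-finger parallel gripper is mounted at the origin on a cart in front of the work surface, level with it; the furniture and walls round the work are solid. World frame = base frame: x ahead of the robot, y to its left, z up, the work surface at z = 0. Lengths are in mm, angles in rad, forces in N, time in s.
With the tool pointing down it reaches from about 350 to 875 mm from the base axis. Payload 4.2 kg.
Tool frame: the origin (TCP) lies midway between the tips of the shut fingers; the grasp point (between the pads) lies 19 mm behind it (tcp_to_grasp is the distance from the TCP to the grasp point, in mm); z points along the fingers, y is the line along which they close (so a half turn about z gives the same grasp; the last joint's range is limited). The gripper opens to 85 mm and grips with 20 to 120 N. Pads are 22 mm wide; open, the fingers measure 114 mm over their backs; the gripper's body (76 mm by 85 mm) begins 54 mm behind the grasp point. The pads swing forward as they close: fully open they stand 13 mm farther back than shut.
Start: joints at [1.436, 0.385, 0.008, 0, -1.194, -0.259], TCP at [239.779, 577.153, 231.312] pointing down, gripper open.
Joint ranges: [-3.14, 3.14], [-1.21, 2.06], [-1.07, 1.41], [-3.16, 2.05], [-2.99, -0.16], [-3.1, 3.1]. Speed limits (rad/s): [2.79, 2.79, 3.14, 3.14, 3.14, 3.14].

## Interface

Orientations are given as a unit quaternion [x, y, z, w].
In Python, from bench import read_state, get_image, job_done, tcp_to_grasp gives the robot as it stands.
- The arm moves only by the tool jog_arm, never from a script. Its argument "plan" is a list of rows, each a list of 3 entries, a list of its own where there are three numbers: the finger opening in mm, from 0 to 85.4, then the shift along the tool's x, y, z as a fraction of full scale, then the turn, a rotation vector about the tool's x, y, z as a fraction of full scale. A call has 1 to 10 rows; each row is the pose to reach, as a shift and turn from the pose commanded when the call began, along the tool's axes at that moment; what a row does not reach only later rows make up. Full scale, the value 1, is 0.1 m for a shift and 60 degrees for a turn. A row lasts 1/8 s, in which the tool goes at most 62.5 mm and 10.7 degrees, less where a joint would pass 70% of its speed; a pose out of reach is approached as far as the arm can. A call with a number of a shift or a turn outside -1 to 1 is refused whole. A call with a gripper value outside its range is refused whole. The fingers move at their own pace and stop on an object; the grip force is fixed at half the most. Time passes only in rows, so rows that repeat a pose let the fingers close. It gives the time, the measured TCP pose, the force, the opening and the grip force at its end, in the units of the state.
- read_state(): the state, without advancing time (a new reading comes with each control period).
- get_image(name): name is "side" or "top"; returns a dict with "img" (420x560x3 uint8, red, green, blue), "range_z" (420x560 float32, mm along the optical axis (not along the pixel's ray), 0 where there is no reading), "intrinsics" (3x3 intrinsics, pixels), "extrinsics" (4x4, takes a point from camera to world coordinates). Camera axes: x right, y down, z forward; pixel columns grow to the right and rows downward; lengths in mm; the calibration is good to about 2 mm. A picture is of the moment at which its call begins.
- job_done(): hands the job in; it is judged then, once.
The state is a dict: "clock": time; "joints": joint angles; "joint_vel": joint speeds; "joint_efforts": joint torques, N m; "position": TCP position; "ee_rot": TCP orientation; "contact_force": force on the tool from outside, world axes, zero at the start; "wrist_torque": the same for the moment, N m; "gripper_width": finger opening in mm; "grasp_force": force on a finger pad.
Only numpy, scipy, OpenCV 4.12 (cv2) and the standard library are available. Lean on these libraries where they do the work, as an engineer would, in place of code of your own. Each camera call takes 0.05 s, during which the arm holds its last target. There are 200 camera calls.

## Working session

There is one attempt and no reset: what is moved stays moved. The work goes in short steps, Python scripts to look and compute and a tool call to move; the robot and the scene stay as the last step left them, time stands still between calls to the robot, and variables do not carry over. Pictures are saved under pics/ and viewed, at most 10 in all, crops included, and the job is handed in when it is done.

Besides the shell and the picture viewer there is one more tool, called after "Call:" as name([rows], argument=value, ...), one row to a line, values as JSON. jog_arm: Moves the arm, as the interface text tells. Its arguments: {"type":"object","properties":{"plan":{"type":"array"}},"required":["plan"]}

```bash
mkdir -p pics; ls; python3 - <<'E'
from bench import *
import cv2
s=read_state();print(s);print(tcp_to_grasp)
for n in("top","side"):
    d=get_image(n);cv2.imwrite(f"pics/{n}0.png",d["img"][:,:,::-1]);print(d["intrinsics"],d["extrinsics"])
E
```

```text
pics
{'clock': 0.0, 'joints': array([ 1.43559549e+00,  3.85520373e-01,  6.61284774e-03, -5.27062988e-04,
       -1.19403260e+00, -2.58585600e-01]), 'joint_vel': array([-0.00156304, -0.00030834,  0.00041704,  0.00029958, -0.0014321 ,
        0.00034352]), 'joint_efforts': array([-7.94895714e-04, -3.92292452e+01,  1.88401330e+01,  4.18647632e+00,
       -4.64190845e-03, -2.61916909e-06]), 'position': array([239.56105189, 576.60955608, 230.23420751]), 'ee_rot': array([ 9.80659453e-01, -1.95718746e-01, -1.78391236e-04,  1.08496296e-03]), 'contact_force': array([-0.46870243,  0.4532072 , -0.65355519]), 'wrist_torque': array([ 0.01044773, -0.01539318, -0.03568812]), 'grasp_force': 0.0, 'gripper_width': 85.75912450165691}
18.700000000000003
[[422.00443331   0.         274.89298617]
 [  0.         422.00443331 209.7800328 ]
 [  0.           0.           1.        ]] [[-2.64171392e-02 -9.86358825e-01  1.62475856e-01  4.37027463e+02]
 [-9.99601407e-01  2.76836395e-02  5.53554606e-03 -3.03440787e+02]
 [-9.95795774e-03 -1.62264861e-01 -9.86696992e-01  8.96912751e+02]
 [ 0.00000000e+00  0.00000000e+00  0.00000000e+00  1.00000000e+00]]
[[420.06304176   0.         280.48621016]
 [  0.         420.06304176 205.92671879]
 [  0.           0.           1.        ]] [[-8.61570853e-01 -3.41760091e-01  3.75360768e-01  1.73699345e+02]
 [-5.07634332e-01  5.82581766e-01 -6.34748667e-01  3.47373782e+02]
 [-1.74657703e-03 -7.37426963e-01 -6.75424624e-01  7.92339538e+02]
 [ 0.00000000e+00  0.00000000e+00  0.00000000e+00  1.00000000e+00]]
```

View pics/top0.png

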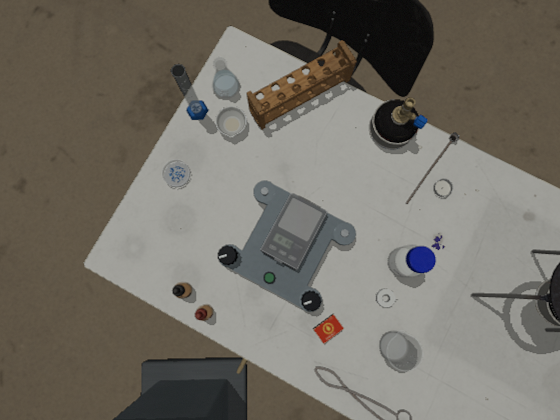

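View pics/side0.png

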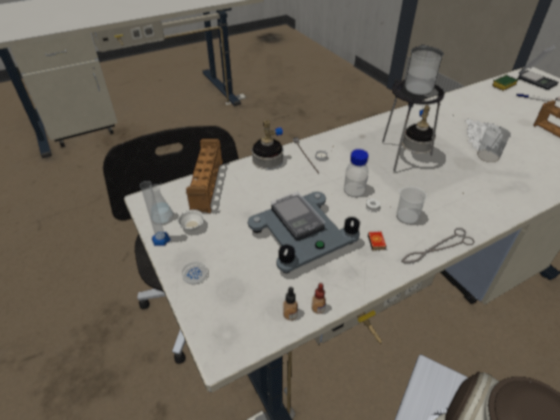

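Top view: left wheel near (228,256), right wheel (311,300), rear bolts (264,190) and (344,233). The droppers are at (181,290) and (204,313), the matchbox at (328,328). The side view shows the wheels at (287,254) and (352,226).

```bash
cat > h.py <<'E'
from bench import *
import cv2, numpy as np
def ray(d,u,v,z):
    K=d["intrinsics"];E=d["extrinsics"]
    r=E[:3,:3]@np.linalg.solve(K,[u,v,1.]);o=E[:3,3]
    return o+r*(z-o[2])/r[2]
def pts(d):
    K=d["intrinsics"];E=d["extrinsics"];Z=d["range_z"]
    v,u=np.mgrid[:Z.shape[0],:Z.shape[1]]
    c=np.stack([(u-K[0,2])/K[0,0]*Z,(v-K[1,2])/K[1,1]*Z,Z],-1)
    return c@E[:3,:3].T+E[:3,3]
E
python3 - <<'E'
from h import *
d=get_image("top");P=pts(d);print(P[340:350,250:260].reshape(-1,3).mean(0), P[60:70,215:225,2].mean(),P[350:356,350:356,2].mean())
g=d["img"].max(2)
for n,(u,v) in dict(L=(228,256),R=(311,300)).items():
    w=np.s_[v-18:v+18,u-18:u+18]
    Q=P[w].reshape(-1,3);m=(g[w].ravel()<60);top=Q[m&(Q[:,2]>np.percentile(Q[m,2],60)-3)]
    vv,uu=np.nonzero((g[w]<60)&(P[w][...,2]>np.percentile(Q[m,2],60)-3))
    c,r=cv2.minEnclosingCircle(np.stack([uu,vv],1).astype(np.float32))
    print(n,top.mean(0),top[:,2].std(),len(top),c[0]+u-18,c[1]+v-18,r,ray(d,c[0]+u-18,c[1]+v-18,np.median(top[:,2])))
for n,(u,v) in dict(rl=(264,190),rr=(344,233)).items():
    Q=P[v-1:v+2,u-1:u+2].reshape(-1,3);print(n,Q.mean(0),Q[:,2].std())
for n,(u,v) in dict(fl=(242,262),fr=(298,292),p1=(262,215),p2=(322,244)).items():
    Q=P[v-2:v+3,u-2:u+3].reshape(-1,3);print(n,Q.mean(0),Q[:,2].std())
s=get_image("side")
def big(im,u,v,k=45,f=4): return cv2.resize(im[v-k:v+k,u-k:u+k,::-1],None,fx=f,fy=f,interpolation=cv2.INTER_CUBIC)
cv2.imwrite("pics/z.png",np.hstack([cv2.resize(d["img"][170:325,205:365,::-1],(480,465)),cv2.resize(s["img"][180:280,240:370,::-1],(320,246)) if 0 else cv2.resize(s["img"][180:335,240:347,::-1],(320,465))]))
E
```

```text
[ 3.06431493e+02 -2.49276065e+02 -1.06610093e-01] 94.49687916560231 -0.05160788409627218
L [ 485.98503113 -205.52927267   90.61093889] 92.70240665123374 230 226.75 254.75 9.334177017211914 [ 486.21162886 -203.63801582   80.01793657]
R [ 396.65799852 -362.48108022   79.76339582] 1.357169981628086 252 310.5 300.5 10.12432861328125 [ 395.63015209 -361.67122116   79.73396013]
rl [ 618.23310402 -277.44507918   49.83895213] 1.2385084182386437
rr [ 525.26777691 -436.49963078   49.75902321] 1.540620411256884
fl [ 473.18333148 -229.50161335   40.71629227] 1.4138645025590983
fr [ 412.07997544 -338.60126749   75.52967309] 167.67240570460189
p1 [ 568.66192954 -271.68794554   35.89113067] 15.555504408079148
p2 [ 504.8913169  -391.99888714   42.93697707] 1.2153597172242465
```

View pics/z.png

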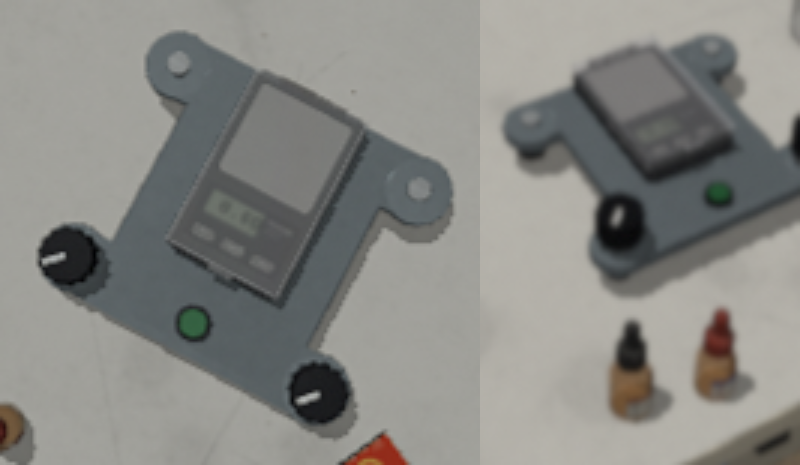

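Call:
jog_arm([
  [60, [0.37, 0.45, 0], [0, 0, 0]],
  [60, [0.75, 0.89, 0], [0, 0, 0]],
  [60, [0.75, 0.89, 0], [0, 0, 0]],
])

```text
clock: 0.57
position: [275.5, 462.7, 231.6]
ee_rot: [0.98, -0.197, -0.0, 0.0]
contact_force: [-0.3, 0.7, 0.4]
gripper_width: 60.1
grasp_force: 0.0
```

Call:
jog_arm([
  [60, [0.37, 0.45, 0], [0, 0, 0]],
  [60, [0.75, 0.89, 0], [0, 0, 0]],
  [60, [0.75, 0.89, 0], [0, 0, 0]],
])

```text
clock: 0.95
position: [310.4, 352.8, 231.6]
ee_rot: [0.98, -0.197, -0.0, -0.0]
contact_force: [0.6, -0.1, 0.4]
gripper_width: 60.0
grasp_force: 0.0
```

Call:
jog_arm([
  [60, [0.37, 0.45, 0], [0, 0, 0]],
  [60, [0.75, 0.89, 0], [0, 0, 0]],
  [60, [0.75, 0.89, 0], [0, 0, 0]],
])

```text
clock: 1.32
position: [345.6, 242.7, 231.5]
ee_rot: [0.98, -0.197, 0.0, -0.0]
contact_force: [-0.9, 0.4, 0.1]
gripper_width: 59.8
grasp_force: 0.0
```

```bash
cat >> h.py <<'E'
ex=np.array([.863,-.505,0]);ey=np.array([.505,.863,0])
def fitp(Q):
    for _ in range(6):
        A=np.c_[Q[:,:2]-[506,-319],np.ones(len(Q))];c=np.linalg.lstsq(A,Q[:,2],rcond=None)[0]
        r=Q[:,2]-A@c;Q=Q[abs(r)<max(2.5*np.median(abs(r)),1.5)]
    return c,len(Q)
def tilt(k=3):
    for n in("top","side"):
        T=[];B=[]
        for i in range(k):
            d=get_image(n);P=pts(d);im=d["img"].astype(int)
            q=P-[506,-319,0];X=q@ex;Y=q@ey;Z=P[...,2];ok=d["range_z"]>0
            # table ring / plate
            t=ok&(abs(Z)<5)&(im.min(2)>120)&(abs(X)<200)&(abs(Y)<220)
            p=ok&(Z>30)&(Z<50)&(abs(X)<92)&(abs(Y)<75)&(im[...,2]>im[...,0]+8)
            p=cv2.erode(p.astype(np.uint8),np.ones((3,3)))>0
            T.append(P[t]);B.append(P[p])
        a,na=fitp(np.vstack(T));b,nb=fitp(np.vstack(B));g=b-a
        print(n,"plate-table centre height %.2f front-down tilt(mm/150) %.2f  y-tilt %.2f"%(g[2],150*g[:2]@ex[:2],184*g[:2]@ey[:2]),na,nb)
E
python3 -c "
from h import *
tilt();print(read_state()['position'],read_state()['joints'])
d=get_image('top')
for c in[(227.7,255.7,79),(311.3,300.3,79),(264.3,191.3,50),(345,232.7,50)]:print(ray(d,*c))"
```

```text
top plate-table centre height 42.29 front-down tilt(mm/150) 2.84  y-tilt -0.06 69953 6717
side plate-table centre height 42.26 front-down tilt(mm/150) 2.60  y-tilt 0.22 32197 2414
[345.01372079 245.57582219 231.20702553] [ 1.00551013e+00  3.33827842e-02 -4.50626129e-01 -1.04613382e-05
 -1.08686187e+00  1.73213383e-01]
[ 484.39513189 -205.33603527   79.        ]
[ 395.92453589 -363.25333613   79.        ]
[ 615.45942877 -278.00347848   50.        ]
[ 525.79507417 -438.50264728   50.        ]
```

Call:
jog_arm([
  [60, [0.37, 0.45, 0], [0, 0, 0]],
  [60, [0.75, 0.89, 0], [0, 0, 0]],
  [60, [0.75, 0.89, 0], [0, 0, 0]],
])

```text
clock: 2.05
position: [380.6, 131.2, 231.2]
ee_rot: [0.98, -0.198, -0.0, 0.0]
contact_force: [-0.6, -0.2, -0.5]
gripper_width: 60.0
grasp_force: 0.0
```

Call:
jog_arm([
  [60, [0.37, 0.45, 0], [0, 0, 0]],
  [60, [0.75, 0.89, 0], [0, 0, 0]],
  [60, [0.75, 0.89, 0], [0, 0, 0]],
])

```text
clock: 2.42
position: [416.1, 20.6, 231.1]
ee_rot: [0.98, -0.198, -0.0, 0.0]
contact_force: [-0.3, 0.8, -0.3]
gripper_width: 60.3
grasp_force: 0.0
```

Call:
jog_arm([
  [60, [0.37, 0.45, 0], [0, 0, 0]],
  [60, [0.75, 0.89, 0], [0, 0, 0]],
  [60, [0.75, 0.89, 0], [0, 0, 0]],
])

```text
clock: 2.8
position: [451.6, -89.8, 230.8]
ee_rot: [0.98, -0.197, -0.0, 0.0]
contact_force: [-0.6, 1.0, 0.8]
gripper_width: 60.2
grasp_force: 0.0
```

Call:
jog_arm([
  [60, [0.37, 0.45, 0], [0, 0, 0]],
  [60, [0.75, 0.89, 0], [0, 0, 0]],
  [60, [0.75, 0.89, 0.5], [0, 0, 0]],
  [60, [0.75, 0.89, 0.8], [0, 0, 0]],
  [60, [0.75, 0.89, 0.8], [0, 0, 0]],
])

```text
clock: 3.42
position: [484.6, -197.5, 149.1]
ee_rot: [0.981, -0.194, -0.003, 0.0]
contact_force: [0.0, -0.1, 1.3]
gripper_width: 60.2
grasp_force: 0.0
```

```bash
python3 -c "
from h import *
print(read_state())
d=get_image('top');s=get_image('side')
cv2.imwrite('pics/a.png',np.hstack([cv2.resize(d['img'][190:320,170:300,::-1],(400,400)),cv2.resize(s['img'][180:300,230:350,::-1],(400,400))]))"
```

```text
{'clock': 3.425, 'joints': array([-7.68702894e-02,  2.94053972e-01, -3.53356863e-01, -5.36899512e-04,
       -9.29257457e-01,  1.25671983e+00]), 'joint_vel': array([-0.00373444, -0.04566956,  0.06744872,  0.0288955 , -0.01656607,
        0.00331174]), 'joint_efforts': array([-2.65861172e-01, -3.06282341e+01,  1.53691077e+01,  3.36236045e+00,
        8.61995900e-02, -4.90478851e-03]), 'position': array([ 484.64201391, -197.4729647 ,  149.09202694]), 'ee_rot': array([ 9.80920244e-01, -1.94388296e-01, -2.94074585e-03,  1.34305102e-04]), 'contact_force': array([ 0.02576451, -0.05040494,  1.26211659]), 'wrist_torque': array([ 0.0017209 , -0.08618924,  0.01779745]), 'grasp_force': 0.0, 'gripper_width': 60.200674649840124}
```

View pics/a.png

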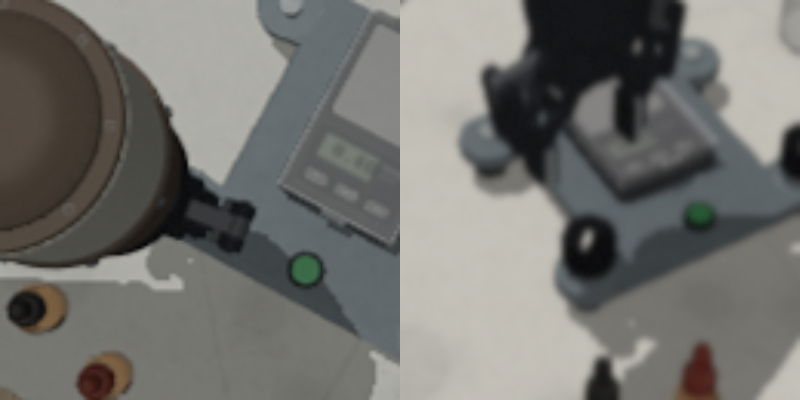

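The gripper stands above the left wheel, fingers either side of it (about (235,215) in the left panel), clear of the balance. I'll descend next.

Call:
jog_arm([
  [60, [0.026, 0.043, 0.2], [0, 0, 0]],
  [60, [0.026, 0.043, 0.5], [0, 0, 0]],
  [60, [0.026, 0.043, 0.8], [0, 0, 0]],
  [60, [0.026, 0.043, 0.98], [0, 0, 0]],
  [60, [0.026, 0.043, 0.98], [0, 0, 0]],
  [60, [0.026, 0.043, 0.98], [0, 0, 0]],
])

```text
clock: 4.28
position: [488.0, -204.3, 55.1]
ee_rot: [0.981, -0.195, 0.002, -0.0]
contact_force: [0.1, -0.0, 0.8]
gripper_width: 60.0
grasp_force: 0.0
```

Call:
jog_arm([
  [60, [0, 0, 0], [0, 0, 0]],
  [46, [0, 0, 0], [0, 0, 0]],
  [40, [0, 0, 0], [0, 0, 0]],
  [38, [0, 0, 0], [0, 0, 0]],
  [37, [0, 0, 0], [0, 0, 0]],
  [36, [0, 0, 0], [0, 0, 0]],
])

```text
clock: 5.03
position: [486.8, -203.9, 53.6]
ee_rot: [0.981, -0.196, 0.0, -0.0]
contact_force: [0.4, 4.9, 2.5]
gripper_width: 35.9
grasp_force: 2.4
```

```bash
python3 -c "
from h import *
s=read_state();[print(k,np.round(s[k],3)) for k in('position','contact_force','wrist_torque','gripper_width','grasp_force','joints')]
d=get_image('side')
cv2.imwrite('pics/b.png',cv2.resize(d['img'][160:300,230:400,::-1],(680,560)))"
```

```text
position [ 486.775 -203.9     53.596]
contact_force [0.417 4.859 2.475]
wrist_torque [ 1.516 -0.142  0.006]
gripper_width 35.927
grasp_force 2.446
joints [-8.900e-02  4.250e-01 -4.510e-01 -1.000e-03 -6.940e-01  1.268e+00]
```

View pics/b.png

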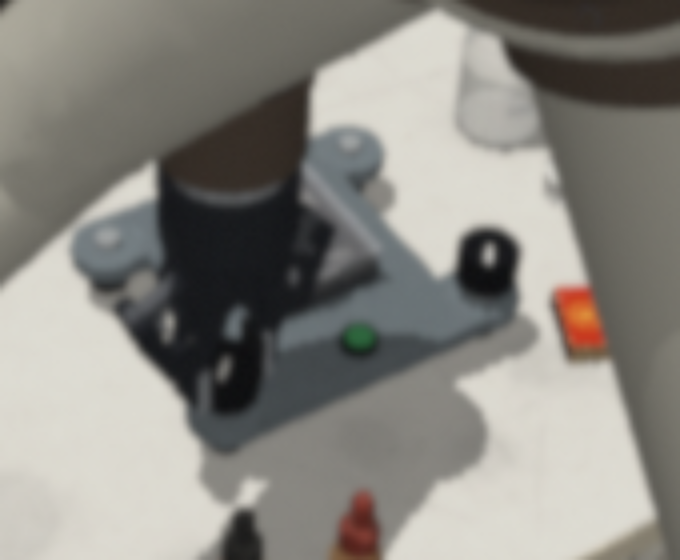

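The fingers stand astride the left wheel, with a slight push in y. I'll ease off 1 mm, go down 2.5 mm, and grip.

Call:
jog_arm([
  [42, [0, 0, 0], [0, 0, 0]],
  [42, [0, -0.01, 0.025], [0, 0, 0]],
  [37, [0, -0.01, 0.025], [0, 0, 0]],
  [35, [0, -0.01, 0.025], [0, 0, 0]],
  [34, [0, -0.01, 0.025], [0, 0, 0]],
  [32, [0, -0.01, 0.025], [0, 0, 0]],
])

```text
clock: 5.82
position: [486.4, -203.6, 50.8]
ee_rot: [0.981, -0.196, -0.0, -0.0]
contact_force: [-0.1, 1.9, 0.7]
gripper_width: 34.7
grasp_force: 59.6
```

Call:
jog_arm([
  [25, [0, 0, 0], [0, 0, 0]],
  [25, [0, 0, 0], [0, 0, 0]],
])

```text
clock: 6.08
position: [486.5, -203.6, 50.8]
ee_rot: [0.981, -0.196, -0.0, -0.0]
contact_force: [-1.1, 1.9, 0.7]
gripper_width: 34.6
grasp_force: 59.6
```

Gripped, nearly force-free. Turn 0.1 rad clockwise to see whether this foot is loaded.

Call:
jog_arm([
  [25, [0, 0, 0], [0, 0, 0.05]],
  [25, [0, 0, 0], [0, 0, 0.1]],
  [25, [0, 0, 0], [0, 0, 0.1]],
])

```text
clock: 6.45
position: [486.5, -203.6, 50.9]
ee_rot: [0.969, -0.247, -0.0, -0.0]
contact_force: [-1.7, 2.7, 2.2]
gripper_width: 34.3
grasp_force: 59.5
```

```bash
cat > st.py <<'E'
from h import *
s=read_state();[print(k,np.round(s[k],3)) for k in('position','ee_rot','contact_force','wrist_torque')]
E
python3 st.py
```

```text
position [ 486.472 -203.622   50.881]
ee_rot [ 0.969 -0.247 -0.    -0.   ]
contact_force [-1.668  2.705  2.206]
wrist_torque [ 0.588  0.374 -0.056]
```

Call:
jog_arm([
  [25, [0, 0, 0], [0, 0, 0.05]],
  [25, [0, 0, 0], [0, 0, 0.1]],
  [25, [0, 0, 0], [0, 0, 0.1]],
])

```text
clock: 6.82
position: [486.5, -203.7, 51.0]
ee_rot: [0.955, -0.297, -0.0, 0.0]
contact_force: [-1.7, 2.2, 3.2]
gripper_width: 34.4
grasp_force: 59.6
```

```bash
python3 st.py
```

```text
position [ 486.482 -203.715   50.98 ]
ee_rot [ 0.955 -0.297 -0.     0.   ]
contact_force [-1.686  2.221  3.154]
wrist_torque [ 0.581  0.576 -0.102]
```

Call:
jog_arm([
  [25, [0, 0, -0.002], [0, 0, 0.1]],
  [25, [0, 0, -0.005], [0, 0, 0.2]],
  [25, [0, 0, -0.005], [0, 0, 0.2]],
])

```text
clock: 7.2
position: [486.5, -203.9, 51.4]
ee_rot: [0.919, -0.394, -0.0, 0.0]
contact_force: [-1.7, 0.3, 2.3]
gripper_width: 34.7
grasp_force: 59.5
```

```bash
python3 st.py; python3 -c "
from h import *
tilt()"
```

```text
position [ 486.549 -203.854   51.373]
ee_rot [ 0.919 -0.394 -0.     0.   ]
contact_force [-1.744  0.313  2.313]
wrist_torque [ 0.263  0.407 -0.043]
top plate-table centre height 42.50 front-down tilt(mm/150) 2.37  y-tilt 0.18 52383 5527
side plate-table centre height 42.68 front-down tilt(mm/150) 2.26  y-tilt 0.89 25844 1108
```

Call:
jog_arm([
  [25, [0, 0, -0.002], [0, 0, 0.1]],
  [25, [0, 0, -0.004], [0, 0, 0.2]],
  [25, [0, 0, -0.006], [0, 0, 0.3]],
  [25, [0, 0, -0.006], [0, 0, 0.3]],
])

```text
clock: 8.0
position: [486.7, -204.0, 52.0]
ee_rot: [0.846, -0.534, 0.0, 0.0]
contact_force: [-2.2, -3.0, 2.2]
gripper_width: 34.2
grasp_force: 59.6
```

```bash
python3 st.py; python3 -c "
from h import *
tilt()"
```

```text
position [ 486.681 -203.982   51.998]
ee_rot [ 0.846 -0.534  0.     0.   ]
contact_force [-2.178 -2.995  2.163]
wrist_torque [-0.403  0.508 -0.025]
top plate-table centre height 42.83 front-down tilt(mm/150) 1.67  y-tilt 0.34 52133 5489
side plate-table centre height 42.89 front-down tilt(mm/150) 1.53  y-tilt 0.60 26295 876
```

Call:
jog_arm([
  [25, [0.002, 0.004, -0.003], [0, 0, 0.12]],
  [25, [0.002, 0.004, -0.005], [0, 0, 0.25]],
  [25, [0.002, 0.004, -0.008], [0, 0, 0.38]],
  [25, [0.002, 0.004, -0.011], [0, 0, 0.5]],
  [25, [0.002, 0.004, -0.011], [0, 0, 0.5]],
])

```text
clock: 8.93
position: [486.7, -204.2, 53.1]
ee_rot: [-0.679, 0.734, -0.0, 0.0]
contact_force: [-1.5, -3.9, 0.8]
gripper_width: 34.3
grasp_force: 59.5
```

```bash
python3 st.py; python3 -c "
from h import *
tilt()"
```

```text
position [ 486.666 -204.244   53.052]
ee_rot [-0.679  0.734 -0.     0.   ]
contact_force [-1.515 -3.942  0.776]
wrist_torque [-1.099  0.354 -0.06 ]
top plate-table centre height 43.41 front-down tilt(mm/150) 0.71  y-tilt 0.19 51939 5653
side plate-table centre height 43.16 front-down tilt(mm/150) 0.47  y-tilt -0.62 26723 782
```

Call:
jog_arm([
  [40, [0, 0, 0], [0, 0, 0]],
  [50, [0, 0, 0], [0, 0, 0]],
  [60, [0, 0, 0], [0, 0, 0]],
  [60, [0, 0, -0.3], [0, 0, 0]],
  [60, [0, 0, -0.6], [0, 0, -0.18]],
  [60, [0, 0, -0.6], [0, 0, -0.36]],
  [60, [0, 0, -0.6], [0, 0, -0.54]],
  [60, [0, 0, -0.6], [0, 0, -0.72]],
  [60, [0, 0, -0.6], [0, 0, -0.9]],
  [60, [0, 0, -0.6], [0, 0, -1]],
])

```text
clock: 10.48
position: [486.5, -203.8, 113.0]
ee_rot: [0.956, -0.295, 0.0, -0.0]
contact_force: [-0.2, -0.1, 0.4]
gripper_width: 59.7
grasp_force: 0.0
```

Call:
jog_arm([
  [60, [0.07, 0.45, 0], [0, 0, 0]],
  [60, [0.07, 0.91, 0], [0, 0, 0]],
  [60, [0.07, 0.91, 0], [0, 0, 0]],
])

```text
clock: 10.85
position: [439.0, -284.3, 112.8]
ee_rot: [0.954, -0.299, -0.0, -0.0]
contact_force: [0.3, 0.1, -0.1]
gripper_width: 60.3
grasp_force: 0.0
```

Call:
jog_arm([
  [60, [0.07, 0.45, 0], [0, 0, 0]],
  [60, [0.07, 0.91, 0], [0, 0, 0]],
  [60, [0.07, 0.91, 0.2], [0, 0, 0]],
  [60, [0.07, 0.91, 0.2], [0, 0, 0]],
  [60, [0.07, 0.91, 0.2], [0, 0, 0]],
])

```text
clock: 11.48
position: [395.6, -361.5, 93.5]
ee_rot: [0.955, -0.296, 0.0, 0.0]
contact_force: [-0.1, -0.4, -0.3]
gripper_width: 59.7
grasp_force: 0.0
```

```bash
python3 st.py; python3 -c "
from h import *
tilt()
d=get_image('top');s=get_image('side')
cv2.imwrite('pics/c.png',np.hstack([cv2.resize(d['img'][190:350,200:360,::-1],(400,400)),cv2.resize(s['img'][160:300,270:410,::-1],(400,400))]))"
```

```text
position [ 395.61  -361.506   93.5  ]
ee_rot [ 0.955 -0.296  0.     0.   ]
contact_force [-0.085 -0.35  -0.337]
wrist_torque [-0.014  0.006  0.014]
top plate-table centre height 43.39 front-down tilt(mm/150) 0.69  y-tilt 0.17 39828 2715
side plate-table centre height 43.50 front-down tilt(mm/150) 0.64  y-tilt 0.17 24889 2245
```

View pics/c.png

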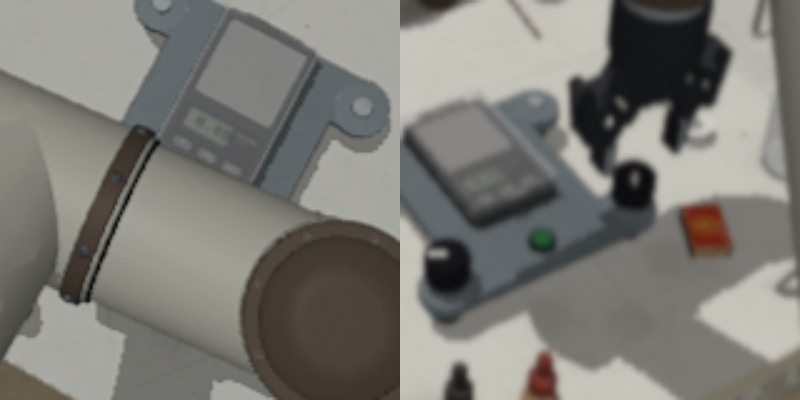

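The gripper is above the right wheel (at (633,183) in the right panel), matchbox clear. Descend and close.

Call:
jog_arm([
  [60, [0.004, 0.012, 0.2], [0, 0, 0]],
  [60, [0.004, 0.012, 0.41], [0, 0, 0]],
  [60, [0.004, 0.012, 0.41], [0, 0, 0]],
  [46, [0.004, 0.012, 0.41], [0, 0, 0]],
  [40, [0.004, 0.012, 0.41], [0, 0, 0]],
  [38, [0.004, 0.012, 0.41], [0, 0, 0]],
  [37, [0.004, 0.012, 0.41], [0, 0, 0]],
  [36, [0.004, 0.012, 0.41], [0, 0, 0]],
])

```text
clock: 12.88
position: [394.5, -363.1, 52.2]
ee_rot: [0.955, -0.297, 0.0, 0.0]
contact_force: [0.6, 0.6, -0.4]
gripper_width: 35.6
grasp_force: 0.3
```

Call:
jog_arm([
  [35, [0, 0, 0], [0, 0, 0]],
  [34, [0, 0, 0], [0, 0, 0]],
  [30, [0, 0, 0], [0, 0, 0]],
  [25, [0, 0, 0], [0, 0, 0]],
])

```text
clock: 13.38
position: [394.4, -363.1, 52.2]
ee_rot: [0.955, -0.297, 0.0, 0.0]
contact_force: [-0.3, 1.3, 4.4]
gripper_width: 34.3
grasp_force: 59.3
```

Call:
jog_arm([
  [25, [0, 0, -0.002], [0, 0, 0]],
  [25, [0, 0, -0.002], [0, 0, 0.1]],
  [25, [0, 0, -0.002], [0, 0, 0.2]],
  [25, [0, 0, -0.002], [0, 0, 0.3]],
  [25, [0, 0, -0.002], [0, 0, 0.3]],
])

```text
clock: 14.0
position: [394.6, -362.9, 52.3]
ee_rot: [0.897, -0.442, 0.0, -0.0]
contact_force: [0.0, 1.2, 3.8]
gripper_width: 34.3
grasp_force: 59.4
```

Call:
jog_arm([
  [25, [0, 0, 0], [0, 0, 0.1]],
  [25, [0, 0, 0], [0, 0, 0.2]],
  [25, [0, 0, 0], [0, 0, 0.2]],
])

```text
clock: 14.38
position: [394.7, -362.9, 52.3]
ee_rot: [0.846, -0.533, 0.0, -0.0]
contact_force: [0.8, 2.8, 4.1]
gripper_width: 34.4
grasp_force: 59.4
```

```bash
python3 st.py
```

```text
position [ 394.708 -362.863   52.264]
ee_rot [ 0.846 -0.533  0.    -0.   ]
contact_force [0.828 2.8   4.119]
wrist_torque [ 0.999 -0.405 -0.107]
```

Call:
jog_arm([
  [25, [0, 0, -0.004], [0, 0, 0.1]],
  [25, [0, 0, -0.004], [0, 0, 0.2]],
  [25, [0, 0, -0.004], [0, 0, 0.2]],
])

```text
clock: 14.75
position: [394.9, -362.8, 52.4]
ee_rot: [0.786, -0.618, 0.0, -0.0]
contact_force: [2.2, 3.5, 0.5]
gripper_width: 34.5
grasp_force: 59.5
```

Call:
jog_arm([
  [25, [0, 0, 0], [0, 0, 0.1]],
  [25, [0, 0, 0], [0, 0, 0.15]],
  [25, [0, 0, 0], [0, 0, 0.15]],
])

```text
clock: 15.12
position: [395.1, -362.8, 52.6]
ee_rot: [0.735, -0.678, 0.001, -0.0]
contact_force: [3.7, 4.8, 1.9]
gripper_width: 34.4
grasp_force: 59.5
```

```bash
python3 st.py
```

```text
position [ 395.087 -362.836   52.551]
ee_rot [ 0.735 -0.678  0.001 -0.   ]
contact_force [3.706 4.83  1.873]
wrist_torque [ 1.234 -0.944 -0.073]
```

Call:
jog_arm([
  [25, [-0.007, -0.006, 0], [0, 0, 0.1]],
  [25, [-0.007, -0.006, 0], [0, 0, 0.15]],
  [25, [-0.007, -0.006, 0], [0, 0, 0.15]],
])

```text
clock: 15.5
position: [395.3, -362.7, 52.8]
ee_rot: [-0.68, 0.734, -0.001, 0.0]
contact_force: [2.0, 1.0, 1.6]
gripper_width: 34.7
grasp_force: 59.6
```

```bash
python3 st.py; python3 -c "
from h import *
tilt(2)"
```

```text
position [ 395.332 -362.696   52.752]
ee_rot [-0.68   0.734 -0.001  0.   ]
contact_force [1.967 1.    1.61 ]
wrist_torque [ 0.269 -0.51  -0.052]
top plate-table centre height 43.64 front-down tilt(mm/150) 0.18  y-tilt 0.24 27258 1759
side plate-table centre height 43.31 front-down tilt(mm/150) 0.32  y-tilt 0.56 15731 1353
```

Call:
jog_arm([
  [25, [0, 0, 0], [0, 0, 0.1]],
  [25, [0, 0, 0], [0, 0, 0.15]],
  [25, [0, 0, 0], [0, 0, 0.15]],
])

```text
clock: 16.08
position: [395.5, -362.7, 52.9]
ee_rot: [-0.619, 0.785, -0.001, 0.0]
contact_force: [2.0, 0.8, 2.4]
gripper_width: 34.4
grasp_force: 59.6
```

```bash
python3 st.py
```

```text
position [ 395.516 -362.7     52.918]
ee_rot [-0.619  0.785 -0.001  0.   ]
contact_force [2.034 0.785 2.428]
wrist_torque [ 0.096 -0.767 -0.027]
```

Call:
jog_arm([
  [25, [0, 0, -0.002], [0, 0, 0.1]],
  [25, [0, 0, -0.003], [0, 0, 0.15]],
  [25, [0, 0, -0.003], [0, 0, 0.15]],
])

```text
clock: 16.45
position: [395.7, -362.7, 53.1]
ee_rot: [-0.556, 0.831, -0.001, 0.0]
contact_force: [3.3, -1.0, 1.6]
gripper_width: 34.3
grasp_force: 59.6
```

```bash
python3 st.py
```

```text
position [ 395.688 -362.724   53.145]
ee_rot [-0.556  0.831 -0.001  0.   ]
contact_force [ 3.273 -0.963  1.604]
wrist_torque [-0.06  -1.027 -0.034]
```

Call:
jog_arm([
  [36, [0, 0, 0], [0, 0, 0]],
  [40, [0, 0, 0], [0, 0, 0]],
  [50, [0, 0, 0], [0, 0, 0]],
  [50, [0, 0, 0], [0, 0, 0]],
  [50, [0, 0, 0], [0, 0, 0]],
])

```text
clock: 17.08
position: [394.2, -362.1, 52.7]
ee_rot: [-0.555, 0.832, 0.001, -0.0]
contact_force: [-0.2, -0.2, -0.6]
gripper_width: 50.2
grasp_force: 0.0
```

```bash
python3 st.py;  python3 -c "
from h import *
tilt()"
```

```text
position [ 394.25  -362.065   52.668]
ee_rot [-0.555  0.832  0.001 -0.   ]
contact_force [-0.167 -0.225 -0.589]
wrist_torque [-0.023  0.028  0.006]
top plate-table centre height 43.61 front-down tilt(mm/150) 0.31  y-tilt -0.09 41042 2882
side plate-table centre height 43.59 front-down tilt(mm/150) 0.13  y-tilt 0.24 23382 2163
```

Call:
jog_arm([
  [50, [0, -0.008, -0.005], [0, 0, 0]],
  [40, [0, -0.008, -0.005], [0, 0, 0]],
  [37, [0, -0.008, -0.005], [0, 0, 0]],
  [35, [0, -0.008, -0.005], [0, 0, 0]],
  [30, [0, -0.008, -0.005], [0, 0, 0]],
  [25, [0, -0.008, -0.005], [0, 0, 0]],
])

```text
clock: 18.12
position: [395.8, -362.7, 53.7]
ee_rot: [-0.555, 0.832, -0.0, 0.0]
contact_force: [0.3, 0.2, 2.7]
gripper_width: 34.6
grasp_force: 59.5
```

Call:
jog_arm([
  [25, [0, 0, -0.001], [0, 0, 0.1]],
  [25, [0, 0, -0.002], [0, 0, 0.12]],
  [25, [0, 0, -0.002], [0, 0, 0.12]],
])

```text
clock: 18.5
position: [396.0, -362.8, 53.8]
ee_rot: [-0.502, 0.865, -0.0, 0.0]
contact_force: [0.9, 1.0, 2.3]
gripper_width: 34.4
grasp_force: 59.4
```

```bash
python3 st.py
```

```text
position [ 395.981 -362.761   53.847]
ee_rot [-0.502  0.865 -0.     0.   ]
contact_force [0.868 1.029 2.252]
wrist_torque [ 0.149 -0.171 -0.055]
```

Another 0.12 units, then release and lift.

Call:
jog_arm([
  [25, [0, 0, -0.001], [0, 0, 0.1]],
  [25, [0, 0, -0.002], [0, 0, 0.12]],
  [25, [0, 0, -0.002], [0, 0, 0.12]],
])

```text
clock: 18.88
position: [396.1, -362.8, 54.0]
ee_rot: [-0.447, 0.894, -0.0, 0.0]
contact_force: [1.6, 0.0, 2.5]
gripper_width: 34.4
grasp_force: 59.4
```

Call:
jog_arm([
  [36, [0, 0, 0], [0, 0, 0]],
  [45, [0, 0, 0], [0, 0, 0]],
  [60, [0, 0, 0], [0, 0, 0]],
  [60, [0, 0, -0.2], [0, 0, 0]],
  [60, [0, 0, -0.5], [0, 0, 0]],
  [60, [0, 0, -0.6], [0, 0, 0]],
  [60, [0, 0, -0.6], [0, 0, 0]],
])

```text
clock: 19.75
position: [395.5, -362.5, 113.9]
ee_rot: [-0.446, 0.895, -0.0, 0.0]
contact_force: [0.4, -0.4, -0.2]
gripper_width: 59.9
grasp_force: 0.0
```

```bash
python3 st.py; python3 -c "
from h import *
tilt(6)"
```

```text
position [ 395.504 -362.489  113.887]
ee_rot [-0.446  0.895 -0.     0.   ]
contact_force [ 0.417 -0.417 -0.214]
wrist_torque [ 0.027 -0.012 -0.013]
top plate-table centre height 43.74 front-down tilt(mm/150) 0.10  y-tilt -0.15 76391 5318
side plate-table centre height 43.67 front-down tilt(mm/150) -0.48  y-tilt 0.29 51649 4641
```

```bash
python3 -c "
from bench import *
print(job_done())"
```

```text
the job is handed in; nothing more can be done
None
```

I handed the job in with the base level to about 0.5 mm front to rear by camera; the left wheel was turned about 1.26 rad and the right about 1.61 rad clockwise. The right front foot should carry roughly 7–9 N, which I estimated from how far the front rose, since foot loads can't be read directly, and no verdict came back.

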